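Pack the spare clip plates in their tray

TASK

Pack the L-shaped plate and the one rectangular plate that fits the space left in its notch into the shallow wooden tray, so that both lie flat on the tray's floor with their fins up. Set them down rather than dropping them, and leave the other two plates where they lie on the bench.

Things in the scene. Friction and masses are not known exactly. Their poses are not given: they have to be found in the camera images.
- tray: Shallow rectangular wooden tray fixed to the bench, 206 x 146 mm outside, 196 x 136 mm inside, floor 4 mm thick, walls 5 mm thick with their rim 16 mm above the bench. Origin at the centre of its underside; x along its long side, y along its short side, z up.
- corner_plate_grip (a point): Loose L-shaped grey PVC plate 8 mm thick, fin up, 0.16 kg. Outline 170 (x) by 112 mm (y): arm 50 mm wide along its -y edge, another along its -x edge; open notch 120 x 62 mm at +x +y. Fin 44 mm (x) x 12 mm (y), 40 mm tall. Point: in the fin, 35 mm above the underside, 13 mm below the fin's top; outline centre is 28 mm to +x, 24 mm to +y of it. Fits the tray long side along long side.
- short_plate_grip (a point): Short rectangular grey PVC plate, 104 x 48 x 8 mm, loose, fin up, 0.08 kg; the only one that fits in the tray beside the L-shaped plate. In its middle stands an upright fin 44 x 12 mm, 40 mm tall, long side along the plate's x. The point lies in the fin over the plate's centre, 35 mm above the underside (13 mm below the fin's top); x along the long side, z up.
- long_plate_grip (a point): Grey PVC plate, 150 x 48 x 8 mm, lying loose with its fin up; in its middle stands an upright fin 44 x 12 mm, 40 mm tall, long side along the plate's x. The point lies in the fin, 35 mm above the underside (13 mm below the fin's top); x along the long side, z up. It stays on the bench.
- square_plate_grip (a point): Grey PVC plate, 92 x 92 x 8 mm, lying loose with its fin up; in its middle stands an upright fin 44 x 12 mm, 40 mm tall, long side along the plate's x. The point lies in the fin, 35 mm above the underside (13 mm below the fin's top); x along the fin, z up. It stays on the bench.

How it is judged:
By the outcome, as a careful person would: the job done as asked, in the order asked, and still so for the second after the job is handed in, with the robot touching nothing.
It also fails if it takes over 61 s, if anything falls off the work surface, if the arm or the gripper's body presses on something with over 40 N, if the wrist force passes 120 N, or if a joint passes its speed limit or range.

ROBOT

A 6-joint arm with a two-finger parallel gripper is mounted at the origin on the work surface. World frame = base frame: x ahead of the robot, y to its left, z up, the work surface at z = 0. Lengths are in m, angles in rad, forces in N, time in s.
With the tool pointing down it reaches from about 0.25 to 0.725 m from the base axis. Payload 4 kg.
Tool frame: the origin (TCP) lies where the fingers leave the gripper's body, on its centre line; the fingertips stand 73 mm ahead of it and the grasp point (between the pads) lies 54 mm ahead of it (bot.tips_ahead is the z of the fingertips in the tool frame, in m); z points along the fingers, y is the direction in which the jaws open and shut (so a half turn about z gives the same grasp; the last joint's range is limited). The gripper opens to 85 mm and grips with 20 to 120 N. Pads are 22 mm wide; open, the fingers measure 114 mm over their backs; the gripper's body (76 mm by 85 mm) begins 54 mm behind the grasp point. The pads swing forward as they close: fully open they stand 13 mm farther back than shut.
Start: joints at [-1.309, 0.241, 0.005, 1.335, 0, 1.571], TCP at [0.129, -0.483, 0.304] pointing down, gripper open.
Joint ranges: [-2.72, 2.72], [-1.05, 1.87], [-1.09, 1.28], [-1.99, 2.15], [-1.42, 1.44], [-3.14, 3.14]. Speed limits (rad/s): [2.79, 2.79, 3.14, 3.14, 3.14, 3.14].

INTERFACE

Orientations are given as a unit quaternion [x, y, z, w].
In Python, from workcell import readout, camera, get_calibration, order, bot gives the robot as it stands.
- The arm moves only by the tool send_rows, never from a script. Its argument "moves" is a list of rows, each a list of 3 entries, a list of its own where there are three numbers: the shift along the tool's x, y, z in mm, then the turn, a rotation vector about the tool's x, y, z in rad, then the finger opening in mm, from 0 to 85.4. In form: [[[dx, dy, dz], [ax, ay, az], grip], ...]. A call has 1 to 12 rows; each row is the pose to reach, as a shift and turn from the pose measured when the call began, along the tool's axes at that moment; what a row does not reach only later rows make up. A row lasts 1/12 s, in which the tool goes at most 41.7 mm and 7.16 degrees, less where a joint would pass 70% of its speed; a pose out of reach is approached as far as the arm can. A call with a gripper value outside its range is refused whole. The fingers move at their own pace and stop on an object; the grip force is fixed at half the most. Time passes only in rows, so rows that repeat a pose let the fingers close. It gives the time, the measured TCP pose, the force and the opening at its end, in the units of the state.
- readout.get_obs(): the state, without advancing time (a new reading comes with each control period).
- camera(name): name is "scene" or "side" or "wrist"; returns the picture (400x640x3 uint8, red, green, blue); there is no depth.
- get_calibration(name): a dict with "fx", "fy", "cx", "cy" (pixels), "k1" (the pictures are not rectified: a ray, as slopes to the right and down, at radius r is drawn at 1 + k1 r^2 times it, then the intrinsics apply), "R" (3x3) and "t" (3): a world point X has camera coordinates R X + t. Camera axes: x right, y down, z forward; pixel columns grow to the right and rows downward; lengths in m; the calibration is good to about 2 mm. A picture is of the moment at which its call begins: read the wrist's pose just before it. get_calibration takes no time and is no camera call; for the wrist camera it gives the pose at the moment of the call.
- order.job_done(): hands the job in, once; it reports no verdict.
The state is a dict: "clock": time; "joint_pos": joint angles; "joint_vel": joint speeds; "tau": joint torques, N m; "eef_pos": TCP position; "tool_rot": TCP orientation; "ft_force": force on the tool from outside, world axes, zero at the start; "ft_torque": the same for the moment, N m; "grip_width": finger opening in m.
Only numpy, scipy, OpenCV 4.12 (cv2) and the standard library are available. Lean on these libraries where they do the work, as an engineer would, in place of code of your own. Each camera call takes 0.05 s, during which the arm holds its last target. There are 200 camera calls.

## Working session

There is one attempt and no reset: what is moved stays moved. The work goes in short steps, Python scripts to look and compute and a tool call to move; the robot and the scene stay as the last step left them, time stands still between calls to the robot, and variables do not carry over. Pictures are saved under pics/ and viewed, about 8 in all and at most 12, crops included, and the job is handed in when it is done.

Besides the shell and the picture viewer there is one more tool, called after "Emit:" in YAML: its name, and indented under it one key for each argument. send_rows: Moves the arm, as the interface text tells. Its arguments: {"type":"object","properties":{"moves":{"type":"array","items":{"type":"array"}}},"required":["moves"]}

```bash
mkdir -p pics; ls
python3 - <<'E'
from workcell import readout, camera, get_calibration, order, bot
import cv2
print(readout.get_obs())
for n in ("scene","side","wrist"):
    c=get_calibration(n); print(n,c)
    cv2.imwrite(f"pics/{n}0.png",camera(n)[:,:,::-1])
E
```

```text
pics
{'clock': 0.0, 'joint_pos': array([-1.30901761e+00,  2.41443295e-01,  3.75250316e-03,  1.33518554e+00,
       -6.95393096e-06,  1.57082205e+00]), 'joint_vel': array([ 4.06351895e-04,  1.70947100e-03, -5.80134611e-05,  1.46084555e-04,
       -5.55880546e-04, -9.20604206e-05]), 'tau': array([ 1.05726945e-04, -3.72314858e+01,  2.52410424e+01,  1.68916461e-02,
       -4.48413573e-05,  2.25563917e-05]), 'eef_pos': array([ 0.12927841, -0.48251969,  0.30300844]), 'tool_rot': array([ 9.91447352e-01,  1.30503125e-01, -1.39197204e-04, -1.03064955e-03]), 'ft_force': array([-0.6607105 ,  0.08546641,  0.7916879 ]), 'ft_torque': array([ 0.03333028, -0.03279474,  0.02446175]), 'grip_width': 0.08547595606863105}
scene {'fx': 470.8781874239012, 'fy': 470.8781874239012, 'cx': 318.21886939765795, 'cy': 200.42801662873197, 'k1': 0.021085438276693777, 'R': array([[ 0.21176281,  0.97731003,  0.00464891],
       [ 0.83772106, -0.17906269, -0.51590695],
       [-0.50336859,  0.1131444 , -0.85663201]]), 't': array([-0.07914018, -0.45401992,  1.47507177])}
side {'fx': 434.46717851681774, 'fy': 434.46717851681774, 'cx': 321.9140759085504, 'cy': 196.61608962367524, 'k1': -0.0629706228673113, 'R': array([[-0.92520014, -0.3790459 , -0.0181357 ],
       [-0.19457462,  0.51487643, -0.834891  ],
       [ 0.32579966, -0.76891253, -0.55011645]]), 't': array([0.49139758, 0.18764665, 0.87777089])}
wrist {'fx': 356.00851508556707, 'fy': 356.00851508556707, 'cx': 327.9925090479063, 'cy': 197.49188665559748, 'k1': -0.02805647385050379, 'R': array([[ 0.26038808, -0.96550214, -0.00191172],
       [-0.92020772, -0.24877093,  0.30220982],
       [-0.29225981, -0.07693265, -0.95323951]]), 't': array([-0.49769083, -0.03982295,  0.37960714])}
```

View pics/scene0.png

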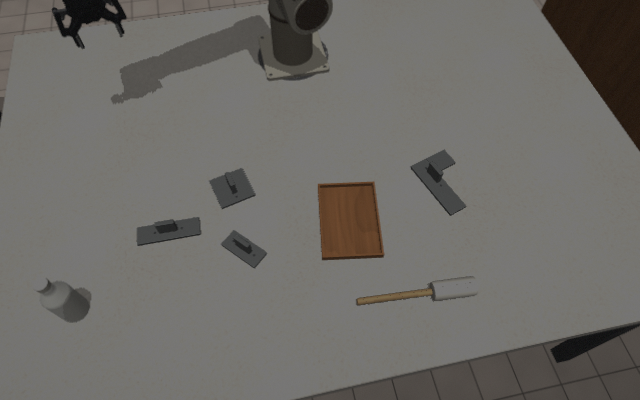

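View pics/side0.png

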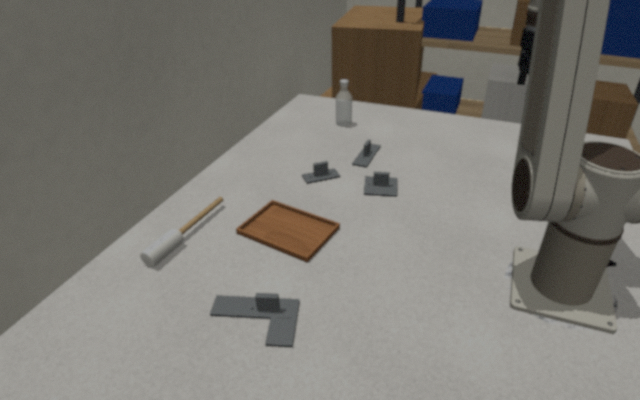

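```bash
cat > h.py <<'E'
from workcell import readout, camera, get_calibration, order, bot
import numpy as np, cv2
from scipy.spatial.transform import Rotation as Ro
def args(c):
    return np.array([[c['fx'],0,c['cx']],[0,c['fy'],c['cy']],[0,0,1]]),np.array([c['k1'],0,0,0,0.])
def unproj(c,uv,z):
    K,d=args(c); n=cv2.undistortPoints(np.array(uv,float).reshape(-1,1,2),K,d).reshape(-1,2)
    R,t=np.array(c['R']),np.array(c['t']); o=-R.T@t
    r=np.c_[n,np.ones(len(n))]@R
    return o+r*((z-o[2])/r[:,2])[:,None]
def proj(c,X):
    K,d=args(c); return cv2.projectPoints(np.array(X,float),cv2.Rodrigues(np.array(c['R']))[0],np.array(c['t']),K,d)[0].reshape(-1,2)
def shot(n,f,crop=None,s=1):
    c=get_calibration(n); im=camera(n)[:,:,::-1]
    if crop: x,y,w,h=crop; im=im[y:y+h,x:x+w]
    cv2.imwrite(f,cv2.resize(im,None,fx=s,fy=s,interpolation=cv2.INTER_CUBIC)); return c
def plan(grip,yaw):
    """shift (mm) of tool and rotvec so the grasp point is at grip (world, m) with tool down and tool x at yaw (mod pi nearest)"""
    o=readout.get_obs(); R0=Ro.from_quat(o['tool_rot']); x=R0.as_matrix()[:,0]
    y0=np.arctan2(x[1],x[0]); yaw=y0+(yaw-y0+np.pi/2)%np.pi-np.pi/2
    cx,sx=np.cos(yaw),np.sin(yaw); Rd=np.array([[cx,sx,0],[sx,-cx,0],[0,0,-1.]])
    tcp=np.array(grip)+[0,0,.054]
    print('t',round(o['clock'],2),'tcp',o['eef_pos'].round(4),'yaw0',round(y0,3),'yaw',round(yaw,3),'j',o['joint_pos'].round(2))
    print(' shift',(R0.inv().apply(tcp-o['eef_pos'])*1000).round(1),'turn',(R0.inv()*Ro.from_matrix(Rd)).as_rotvec().round(4))
E
python3 - <<'E'
from h import *
c=get_calibration('scene')
P=unproj(c,[(318,184),(376,182),(383,257),(321,259)],.016);print('tray',P.round(3),P.mean(0),[np.linalg.norm(P[i]-P[i-1]).round(3) for i in range(4)])
P=unproj(c,[(411,168),(446,151),(455,162),(464,207),(451,214)],.008);print('L',P.round(3),[np.linalg.norm(P[i]-P[i-1]).round(3) for i in range(5)])
P=unproj(c,[(233,232),(266,256),(255,266),(222,245)],.008);print('S',P.round(3),P.mean(0),[np.linalg.norm(P[i]-P[i-1]).round(3) for i in range(4)])
# L model
A,B=unproj(c,[(411,168),(451,214)],.008); y=np.arctan2(*(B-A)[1::-1]); 
f=A[:2]+Ro.from_euler('z',y).as_matrix()[:2,:2]@[.057,.032]; print('Lfin',f,y)
plan([f[0],f[1],.25-.054],y)
E
```

```text
tray [[ 0.496 -0.027  0.016]
 [ 0.521  0.12   0.016]
 [ 0.727  0.079  0.016]
 [ 0.701 -0.064  0.016]] [0.61124664 0.02686897 0.016     ] [np.float64(0.209), np.float64(0.149), np.float64(0.21), np.float64(0.145)]
L [[0.493 0.225 0.008]
 [0.459 0.335 0.008]
 [0.499 0.346 0.008]
 [0.635 0.318 0.008]
 [0.647 0.279 0.008]] [np.float64(0.163), np.float64(0.115), np.float64(0.041), np.float64(0.139), np.float64(0.041)]
S [[ 0.583 -0.257  0.008]
 [ 0.663 -0.189  0.008]
 [ 0.683 -0.218  0.008]
 [ 0.613 -0.287  0.008]] [ 0.63559734 -0.23792302  0.008     ] [np.float64(0.042), np.float64(0.105), np.float64(0.035), np.float64(0.099)]
Lfin [0.53594603 0.2741151 ] 0.33634000986940166
t 0.15 tcp [ 0.1293 -0.4826  0.3032] yaw0 0.262 yaw 0.336 j [-1.31  0.24  0.    1.34  0.    1.57]
 shift [ 588.6 -625.6   54.2] turn [-0.0016 -0.0001 -0.0746]
```

View pics/wrist0.png

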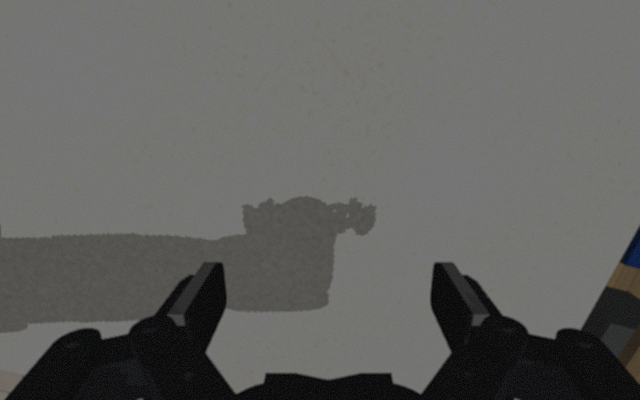

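Run:
```python
from h import *
plan([.62,.14,.30-.054],.07)
```

```text
t 0.15 tcp [ 0.1293 -0.4826  0.3032] yaw0 0.262 yaw 0.07 j [-1.31  0.24  0.    1.34  0.    1.57]
 shift [ 635.1 -474.4    4. ] turn [-1.600e-03  1.000e-04  1.918e-01]
```

Emit:
send_rows:
  moves:
    - [[635, -474, 4], [0, 0, 0.19], 85]
    - [[635, -474, 4], [0, 0, 0.19], 85]
    - [[635, -474, 4], [0, 0, 0.19], 85]
    - [[635, -474, 4], [0, 0, 0.19], 85]
    - [[635, -474, 4], [0, 0, 0.19], 85]
    - [[635, -474, 4], [0, 0, 0.19], 85]
    - [[635, -474, 4], [0, 0, 0.19], 85]
    - [[635, -474, 4], [0, 0, 0.19], 85]
    - [[635, -474, 4], [0, 0, 0.19], 85]
    - [[635, -474, 4], [0, 0, 0.19], 85]
    - [[635, -474, 4], [0, 0, 0.19], 85]
    - [[635, -474, 4], [0, 0, 0.19], 85]

```text
clock: 1.15
eef_pos: [0.4381, -0.0902, 0.3014]
tool_rot: [0.999, 0.036, -0.0, -0.001]
ft_force: [1.0, -1.6, 0.3]
grip_width: 0.085
```

Run:
```python
from h import *
plan([.62,.14,.30-.054],.07)
```

```text
t 1.15 tcp [ 0.4381 -0.0902  0.3014] yaw0 0.072 yaw 0.07 j [-0.2   0.14 -0.13  1.3   0.    2.87]
 shift [ 198.1 -216.5    1.6] turn [-0.0014  0.0004  0.0021]
```

```bash
sed -i 's/^    y0=np.arctan2.*/    y0=np.arctan2(x[1],x[0])/' h.py
python3 - <<'E'
from h import *
plan([.57,.14,.30-.054],3.2)
E
```

```text
t 1.15 tcp [ 0.4381 -0.0902  0.3014] yaw0 0.072 yaw 3.2 j [-0.2   0.14 -0.13  1.3   0.    2.87]
 shift [ 148.2 -220.1    1.6] turn [-6.0000e-04 -2.1000e-03 -3.1279e+00]
```

Emit:
send_rows:
  moves:
    - [[148, -220, 2], [0, 0, -1.5], 85]
    - [[148, -220, 2], [0, 0, -1.5], 85]
    - [[148, -220, 2], [0, 0, -1.5], 85]
    - [[148, -220, 2], [0, 0, -1.5], 85]
    - [[148, -220, 2], [0, 0, -1.5], 85]
    - [[148, -220, 2], [0, 0, -1.5], 85]
    - [[148, -220, 2], [0, 0, -1.5], 85]
    - [[148, -220, 2], [0, 0, -1.5], 85]
    - [[148, -220, 2], [0, 0, -1.5], 85]
    - [[148, -220, 2], [0, 0, -1.5], 85]
    - [[148, -220, 2], [0, 0, -1.5], 85]
    - [[148, -220, 2], [0, 0, -1.5], 85]

```text
clock: 2.15
eef_pos: [0.5697, 0.14, 0.299]
tool_rot: [0.704, 0.71, -0.0, -0.001]
ft_force: [-0.3, 1.0, 0.6]
grip_width: 0.0846
```

Run:
```python
from h import *
plan([.57,.14,.30-.054],3.2)
```

```text
t 2.15 tcp [0.5697 0.14   0.299 ] yaw0 1.578 yaw 3.2 j [0.24 0.42 0.24 1.4  0.   1.8 ]
 shift [-0.   0.3 -1. ] turn [-5.0000e-04 -2.2000e-03 -1.6216e+00]
```

Emit:
send_rows:
  moves:
    - [[0, 0, 0], [0, 0, -1.5], 85]
    - [[0, 0, 0], [0, 0, -1.5], 85]
    - [[0, 0, 0], [0, 0, -1.5], 85]
    - [[0, 0, 0], [0, 0, -1.5], 85]
    - [[0, 0, 0], [0, 0, -1.5], 85]
    - [[0, 0, 0], [0, 0, -1.5], 85]
    - [[0, 0, 0], [0, 0, -1.5], 85]
    - [[0, 0, 0], [0, 0, -1.5], 85]
    - [[0, 0, 0], [0, 0, -1.5], 85]
    - [[0, 0, 0], [0, 0, -1.5], 85]
    - [[0, 0, 0], [0, 0, -1.5], 85]
    - [[0, 0, 0], [0, 0, -1.5], 85]

```text
clock: 3.15
eef_pos: [0.5695, 0.14, 0.2984]
tool_rot: [0.032, 0.999, 0.0, -0.001]
ft_force: [-0.1, -0.9, -0.9]
grip_width: 0.0849
```

Run:
```python
from h import *
import json
plan([.57,.14,.30-.054],3.2)
c=shot('wrist','pics/w1.png'); json.dump({k:np.array(v).tolist() for k,v in c.items()},open('c1.json','w'))
```

```text
t 3.15 tcp [0.5695 0.14   0.2984] yaw0 3.078 yaw 3.2 j [0.24 0.42 0.24 1.4  0.   0.3 ]
 shift [-0.5  0.  -1.6] turn [ 0.0008 -0.0028 -0.122 ]
```

View pics/w1.png

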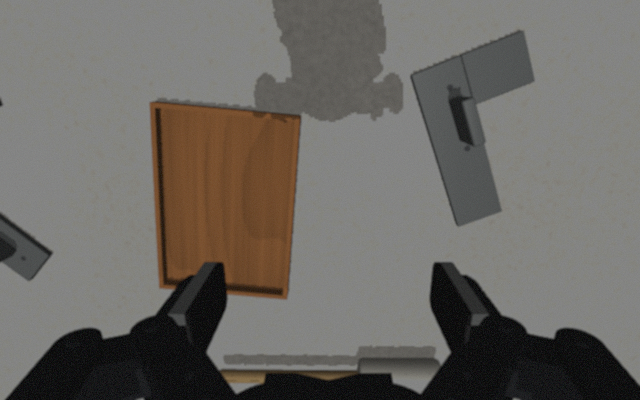

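```bash
cat >> h.py <<'E'
from scipy.optimize import least_squares
def fit(c,model,uv,p0):
    m=np.array(model,float)
    def X(p):
        q=Ro.from_euler('z',p[2]).apply(m); q[:,:2]+=p[:2]; return q
    r=least_squares(lambda p:(proj(c,X(p))-uv).ravel(),p0); 
    print('pose',r.x.round(4),'res px',r.fun.reshape(-1,2).round(1).tolist()); return r.x
E
python3 - <<'E'
from h import *
import json
c={k:np.array(v) for k,v in json.load(open('c1.json')).items()}
t=fit(c,[[-.103,.073,.016],[-.103,-.073,.016],[.103,-.073,.016],[.103,.073,.016]],np.array([(300,115),(151,103),(160,288),(287,298)]),[.61,.027,-.19])
# L relative to its outline centre
l=fit(c,[[-.085,-.056,.008],[-.085,.056,.008],[-.035,.056,.008],[.085,-.006,.008],[.085,-.056,.008]],np.array([(411,74),(521,31),(534,80),(501,209),(458,225)]),[.56,.3,.3])
f=l[:2]+(Ro.from_euler('z',l[2]).apply([-.028,-.024,0]))[:2]
print('Lfin',f, 'proj fin top', proj(c,[[f[0],f[1],.048]]))
g=t[:2]+(Ro.from_euler('z',t[2]).apply([-.031,-.028,0]))[:2]; s=t[:2]+(Ro.from_euler('z',t[2]).apply([.030,.029,0]))[:2]
print('goal L',g,'goal S',s,t[2])
plan([f[0],f[1],.12],l[2]+np.pi)
E
```

```text
pose [ 0.6087  0.0301 -0.1554] res px [[0.5, 0.6], [-1.3, -1.2], [0.1, 0.1], [0.9, 1.0]]
pose [0.5494 0.3052 0.3199] res px [[-1.7, 0.2], [1.6, -2.7], [0.2, 0.3], [0.7, 1.5], [-0.7, 1.6]]
Lfin [0.53041641 0.27357958] proj fin top [[473.14537791 121.74226527]]
goal L [0.57375645 0.00728271] goal S [0.64284565 0.05415148] -0.15544434071653956
t 3.2 tcp [0.5695 0.14   0.2984] yaw0 3.082 yaw 3.462 j [0.24 0.42 0.24 1.4  0.   0.3 ]
 shift [ 46.6 130.9 124.7] turn [ 0.0012 -0.0026 -0.3798]
```

Emit:
send_rows:
  moves:
    - [[46.5, 131, 80], [0, 0, -0.38], 85]
    - [[46.5, 131, 80], [0, 0, -0.38], 85]
    - [[46.5, 131, 80], [0, 0, -0.38], 85]
    - [[46.5, 131, 125], [0, 0, -0.38], 85]
    - [[46.5, 131, 125], [0, 0, -0.38], 85]
    - [[46.5, 131, 125], [0, 0, -0.38], 85]
    - [[46.5, 131, 125], [0, 0, -0.38], 85]
    - [[46.5, 131, 125], [0, 0, -0.38], 85]

```text
clock: 3.87
eef_pos: [0.5314, 0.2734, 0.1749]
tool_rot: [-0.159, 0.987, 0.001, -0.001]
ft_force: [-0.8, 0.2, 1.1]
grip_width: 0.085
```

Run:
```python
from h import *
plan([.5304,.2736,.035],3.462)
c=shot('wrist','pics/w2.png')
```

```text
t 3.87 tcp [0.5314 0.2734 0.1749] yaw0 -2.823 yaw 3.462 j [0.47 0.51 0.06 1.12 0.   0.16]
 shift [ 0.8  0.4 85.9] turn [ 0.0014 -0.0009 -0.0018]
```

View pics/w2.png

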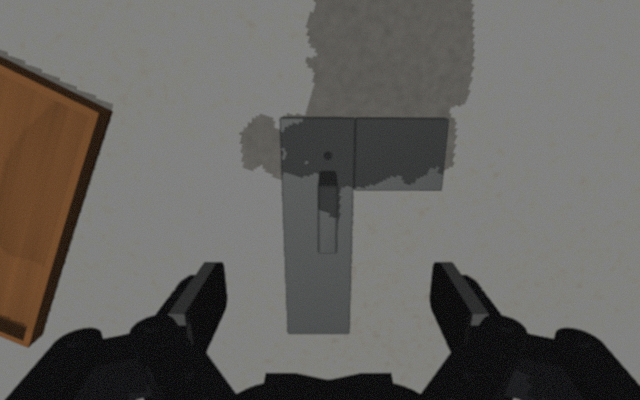

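Run:
```python
from h import *
c=get_calibration('wrist')
l=fit(c,[[-.085,-.056,.008],[-.085,.056,.008],[-.035,.056,.008],[.085,-.006,.008],[.085,-.056,.008]],np.array([(281,118),(448,119),(442,190),(349,333),(288,333)]),[.55,.3,.3])
f=l[:2]+(Ro.from_euler('z',l[2]).apply([-.028,-.024,0]))[:2]
R=Ro.from_euler('z',l[2]); 
print('Lfin',f, proj(c,[[*f,.0]+R.apply([x,y,.048]) for x in(-.022,.022) for y in (-.006,.006)]).round(0).tolist())
plan([f[0],f[1],.035],l[2]+np.pi)
```

```text
pose [0.551  0.3065 0.3159] res px [[-1.9, -0.8], [1.8, -0.9], [0.2, 1.0], [0.6, 1.0], [-0.7, 0.8]]
Lfin [0.5318781  0.27498661] [[317.0, 185.0], [338.0, 186.0], [318.0, 254.0], [337.0, 254.0]]
t 3.92 tcp [0.532  0.2733 0.1757] yaw0 -2.823 yaw 3.457 j [0.47 0.51 0.06 1.12 0.   0.16]
 shift [-0.3  1.5 86.7] turn [0.0018 0.0011 0.0022]
```

Emit:
send_rows:
  moves:
    - [[-0.3, 1.5, 30], [0, 0, 0], 85]
    - [[-0.3, 1.5, 60], [0, 0, 0], 85]
    - [[-0.3, 1.5, 80], [0, 0, 0], 60]
    - [[-0.3, 1.5, 86], [0, 0, 0], 40]
    - [[-0.3, 1.5, 86], [0, 0, 0], 25]
    - [[-0.3, 1.5, 86], [0, 0, 0], 5]
    - [[-0.3, 1.5, 86], [0, 0, 0], 5]
    - [[-0.3, 1.5, 86], [0, 0, 0], 5]
    - [[-0.3, 1.5, 86], [0, 0, 0], 5]
    - [[-0.3, 1.5, 86], [0, 0, 0], 5]

```text
clock: 4.75
eef_pos: [0.5335, 0.2755, 0.0922]
tool_rot: [-0.158, 0.987, 0.001, 0.003]
ft_force: [0.8, -0.1, 7.0]
grip_width: 0.0107
```

Run:
```python
from h import *
plan([.5738,.0073,.12],np.pi-.1554)
```

```text
t 4.75 tcp [0.5335 0.2755 0.0922] yaw0 -2.824 yaw 2.986 j [ 0.48  0.6  -0.03  0.93  0.    0.16]
 shift [  45.1 -267.2  -82.5] turn [0.0032 0.0054 0.4733]
```

Emit:
send_rows:
  moves:
    - [[0, 0, -10], [0, 0, 0], 5]
    - [[0, 0, -30], [0, 0, 0], 5]
    - [[0, 0, -55], [0, 0, 0], 5]
    - [[10, -30, -70], [0, 0, 0.1], 5]
    - [[20, -60, -80], [0, 0, 0.2], 5]
    - [[25, -90, -82], [0, 0, 0.3], 5]
    - [[30, -125, -82], [0, 0, 0.4], 5]
    - [[35, -160, -82], [0.003, 0.005, 0.473], 5]
    - [[40, -195, -82], [0.003, 0.005, 0.473], 5]
    - [[45, -230, -82], [0.003, 0.005, 0.473], 5]
    - [[45, -255, -82], [0.003, 0.005, 0.473], 5]
    - [[45, -267, -82], [0.003, 0.005, 0.473], 5]

```text
clock: 5.75
eef_pos: [0.5741, 0.0043, 0.1741]
tool_rot: [0.079, 0.997, -0.0, 0.0]
ft_force: [0.2, -0.2, -1.0]
grip_width: 0.0112
```

Emit:
send_rows:
  moves:
    - [[0, 0, 0], [0, 0, 0], 5]
    - [[0, 0, 0], [0, 0, 0], 5]
    - [[0, 0, 0], [0, 0, 0], 5]

```text
clock: 6.0
eef_pos: [0.5738, 0.0053, 0.1742]
tool_rot: [0.079, 0.997, 0.0, 0.0]
ft_force: [-0.3, -0.9, -2.8]
grip_width: 0.0109
```

Run:
```python
from h import *
plan([.5738,.0073,.042],np.pi-.1554)
c=shot('wrist','pics/w3.png')
```

```text
t 6.0 tcp [0.5738 0.0053 0.1742] yaw0 2.984 yaw 2.986 j [ 0.01  0.47 -0.01  1.09  0.    0.17]
 shift [ 0.3  1.9 78.2] turn [ 0.0002  0.0004 -0.0024]
```

View pics/w3.png

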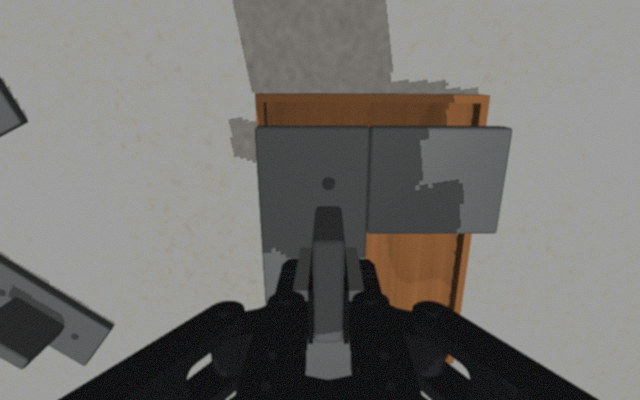

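Run:
```python
from h import *
c=get_calibration('wrist')
z=.1742-.0922+.008
l=fit(c,[[-.085,-.056,z],[-.085,.056,z],[-.035,.056,z],[-.035,-.006,z]],np.array([(257,127),(511,128),(498,233),(366,232)]),[.6,.03,-.15])
f=l[:2]+(Ro.from_euler('z',l[2]).apply([-.028,-.024,0]))[:2]; print('fin by plate fit',f)
t=fit(c,[[-.103,.073,.016],[-.103,-.073,.016]],np.array([(489,96),(256,94)]),[.61,.027,-.16])
for T in (t,[.6087,.0301,-.1554]):
    Lc=Ro.from_euler('z',-T[2]).apply([*(l[:2]-T[:2]),0]); print('L centre in tray (want -3,-4)',Lc*1000, l[2]-T[2])
```

```text
pose [ 0.6015  0.0273 -0.1565] res px [[-3.3, -0.8], [3.2, -1.0], [-0.5, 0.9], [0.7, 2.1]]
fin by plate fit [0.57007647 0.00795776]
pose [ 0.6089  0.0292 -0.162 ] res px [[1.3, 0.2], [-1.3, 0.1]]
L centre in tray (want -3,-4) [-7.04352296 -3.06749407  0.        ] 0.005482158243797136
L centre in tray (want -3,-4) [-6.70366506 -3.8853508   0.        ] -0.0011408902883542904
```

Emit:
send_rows:
  moves:
    - [[-3, 0, 15], [0, 0, 0], 5]
    - [[-3, 0, 35], [0, 0, 0], 5]
    - [[-3, 0, 50], [0, 0, 0], 5]
    - [[-3, 0, 60], [0, 0, 0], 5]
    - [[-3, 0, 66], [0, 0, 0], 5]
    - [[-3, 0, 69], [0, 0, 0], 5]
    - [[-3, 0, 71], [0, 0, 0], 5]
    - [[-3, 0, 72], [0, 0, 0], 5]
    - [[-3, 0, 73], [0, 0, 0], 5]
    - [[-3, 0, 73], [0, 0, 0], 5]

```text
clock: 6.88
eef_pos: [0.5772, 0.0052, 0.1017]
tool_rot: [0.078, 0.997, 0.0, 0.001]
ft_force: [0.5, -0.4, -2.1]
grip_width: 0.0109
```

Still hanging free (-2 N). Creep down.

Emit:
send_rows:
  moves:
    - [[0, 0, 1], [0, 0, 0], 5]
    - [[0, 0, 1.5], [0, 0, 0], 5]
    - [[0, 0, 2], [0, 0, 0], 5]
    - [[0, 0, 2.5], [0, 0, 0], 5]
    - [[0, 0, 3], [0, 0, 0], 5]
    - [[0, 0, 3], [0, 0, 0], 5]

```text
clock: 7.38
eef_pos: [0.5771, 0.0052, 0.0986]
tool_rot: [0.079, 0.997, 0.0, 0.001]
ft_force: [1.4, -0.6, -1.5]
grip_width: 0.011
```

Run:
```python
from h import *
print(readout.get_obs()['ft_force'],readout.get_obs()['ft_torque'])
c=shot('side','pics/s1.png',(200,170,180,120),4)
```

```text
[ 1.38175488 -0.63689201 -1.50114426] [0.00394895 0.09179219 0.01045825]
```

View pics/s1.png

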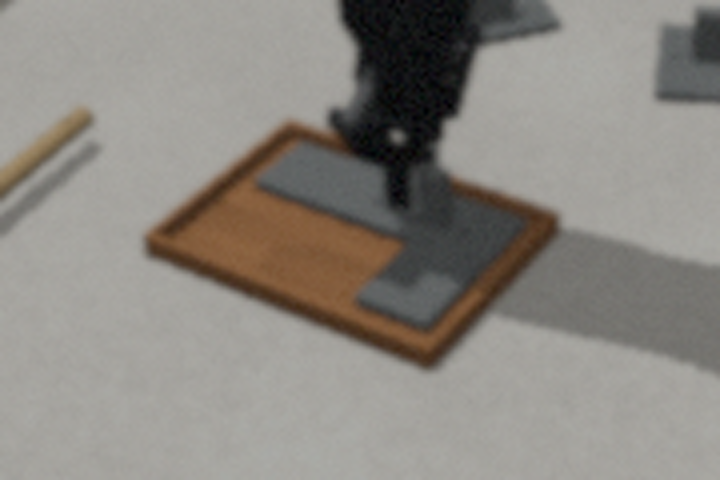

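The L plate sits inside the tray walls, just above or on the floor, with gaps on all sides (far end at about (290,140) in the crop, near end at (430,325)). Creep on until contact.

Emit:
send_rows:
  moves:
    - [[0, 0, 0.5], [0, 0, 0], 5]
    - [[0, 0, 1], [0, 0, 0], 5]
    - [[0, 0, 1.5], [0, 0, 0], 5]
    - [[0, 0, 2], [0, 0, 0], 5]
    - [[0, 0, 2], [0, 0, 0], 5]

```text
clock: 7.85
eef_pos: [0.5771, 0.0052, 0.0967]
tool_rot: [0.078, 0.997, 0.0, 0.001]
ft_force: [-0.3, 0.8, -1.0]
grip_width: 0.011
```

Emit:
send_rows:
  moves:
    - [[0, 0, 0.5], [0, 0, 0], 5]
    - [[0, 0, 1], [0, 0, 0], 5]
    - [[0, 0, 1.5], [0, 0, 0], 5]
    - [[0, 0, 1.5], [0, 0, 0], 5]
    - [[0, 0, 1.5], [0, 0, 0], 5]

```text
clock: 8.27
eef_pos: [0.5771, 0.0052, 0.0962]
tool_rot: [0.078, 0.997, 0.0, 0.001]
ft_force: [-3.6, 0.4, 5.9]
grip_width: 0.011
```

Emit:
send_rows:
  moves:
    - [[0, 0, 0], [0, 0, 0], 14]
    - [[0, 0, 0], [0, 0, 0], 18]
    - [[0, 0, 0], [0, 0, 0], 28]
    - [[0, 0, 0], [0, 0, 0], 34]
    - [[0, 0, 0], [0, 0, 0], 34]
    - [[0, 0, 0], [0, 0, 0], 34]
    - [[0, 0, -15], [0, 0, 0], 34]
    - [[0, 0, -35], [0, 0, 0], 34]
    - [[0, 0, -70], [0, 0, 0], 85]
    - [[0, 0, -110], [0, 0, 0], 85]
    - [[0, 0, -150], [0, 0, 0], 85]
    - [[0, 0, -180], [0, 0, 0], 85]

```text
clock: 9.27
eef_pos: [0.5772, 0.0052, 0.2798]
tool_rot: [0.078, 0.997, 0.0, 0.003]
ft_force: [0.7, 0.3, -0.4]
grip_width: 0.0801
```

Run:
```python
from h import *
plan([.61,-.21,.30-.054],.70+np.pi)
```

```text
t 9.27 tcp [0.5772 0.0052 0.2798] yaw0 2.984 yaw 3.842 j [ 0.01  0.4   0.17  1.33 -0.    0.17]
 shift [ -66.2 -207.4  -20. ] turn [-0.0014  0.0053 -0.8571]
```

Emit:
send_rows:
  moves:
    - [[-8, -40, -10], [0, 0.005, 0], 85]
    - [[-8, -80, -20], [0, 0.005, 0], 85]
    - [[-8, -95, -20], [0, 0.005, 0], 85]
    - [[-8, -95, -20], [0, 0.005, 0], 85]
    - [[-8, -95, -20], [0, 0.005, 0], 85]

```text
clock: 9.68
eef_pos: [0.5699, -0.0907, 0.2997]
tool_rot: [0.08, 0.997, 0.001, 0.0]
ft_force: [0.4, 0.5, 0.4]
grip_width: 0.085
```

Run:
```python
from h import *
import json
print(readout.get_obs()['eef_pos'])
c=shot('wrist','pics/w4.png'); json.dump({k:np.array(v).tolist() for k,v in c.items()},open('c4.json','w'))
```

```text
[ 0.56992668 -0.090691    0.29967837]
```

View pics/w4.png

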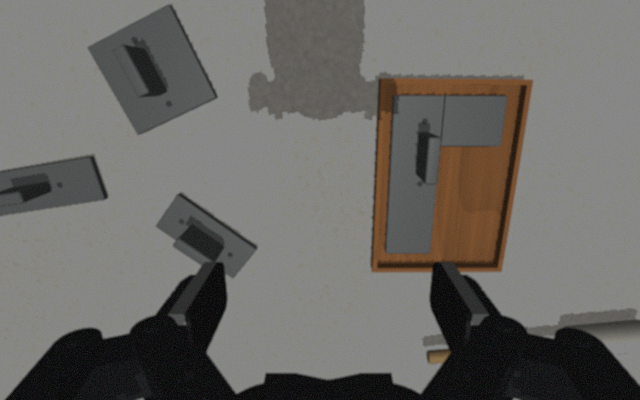

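Run:
```python
from h import *
import json
c={k:np.array(v) for k,v in json.load(open('c4.json')).items()}
s=fit(c,[[-.052,.024,.008],[.052,.024,.008],[.052,-.024,.008],[-.052,-.024,.008]],np.array([(180,194),(257,246),(233,277),(157,228)]),[.63,-.24,.7])
t=fit(c,[[-.103,.073,.016],[-.103,-.073,.016],[.103,-.073,.016],[.103,.073,.016]],np.array([(532,81),(378,79),(373,271),(501,271)]),[.61,.027,-.16])
l=fit(c,[[-.085,-.056,.012],[-.085,.056,.012],[-.035,.056,.012],[.085,-.006,.012],[.085,-.056,.012]],np.array([(393,95),(505,95),(502,146),(431,254),(387,252)]),[.6,.03,-.16])
print(Ro.from_euler('z',-t[2]).apply([*(l[:2]-t[:2]),0])*1000,l[2]-t[2])
plan([s[0],s[1],.12],s[2]+np.pi)
```

```text
pose [ 0.6316 -0.2338  0.7539] res px [[-2.1, -0.6], [1.4, 1.8], [1.9, 0.7], [-1.1, -1.6]]
pose [ 0.6089  0.0284 -0.1538] res px [[-0.3, -1.6], [1.2, -0.0], [-1.1, 1.6], [0.1, 0.6]]
pose [ 0.6051  0.027  -0.1452] res px [[-0.3, 0.2], [2.3, -0.6], [-1.3, -0.6], [0.0, -0.7], [-0.8, 2.0]]
[-3.50194798 -2.03080652  0.        ] 0.008610234976084818
t 9.73 tcp [ 0.5699 -0.0898  0.2993] yaw0 2.984 yaw 3.896 j [-0.16  0.4   0.21  1.39  0.    0.  ]
 shift [ -83.6 -132.7  125.1] turn [ 1.700e-03  2.000e-04 -9.117e-01]
```

Emit:
send_rows:
  moves:
    - [[-20, -35, 10], [0, 0, -0.12], 85]
    - [[-45, -70, 30], [0, 0, -0.24], 85]
    - [[-65, -105, 55], [0, 0, -0.36], 85]
    - [[-83.5, -132.5, 80], [0, 0, -0.48], 85]
    - [[-83.5, -132.5, 100], [0, 0, -0.6], 85]
    - [[-83.5, -132.5, 125], [0.001, 0, -0.72], 85]
    - [[-83.5, -132.5, 125], [0.001, 0, -0.84], 85]
    - [[-83.5, -132.5, 125], [0.001, 0, -0.912], 85]
    - [[-83.5, -132.5, 125], [0.001, 0, -0.912], 85]
    - [[-83.5, -132.5, 125], [0.001, 0, -0.912], 85]

```text
clock: 10.57
eef_pos: [0.6319, -0.232, 0.1733]
tool_rot: [-0.368, 0.93, 0.001, -0.0]
ft_force: [-1.1, -0.5, -1.2]
grip_width: 0.085
```

Run:
```python
from h import *
import json
print(readout.get_obs()['eef_pos'])
c=shot('wrist','pics/w5.png'); json.dump({k:np.array(v).tolist() for k,v in c.items()},open('c5.json','w'))
```

```text
[ 0.63193482 -0.23203463  0.17334766]
```

View pics/w5.png

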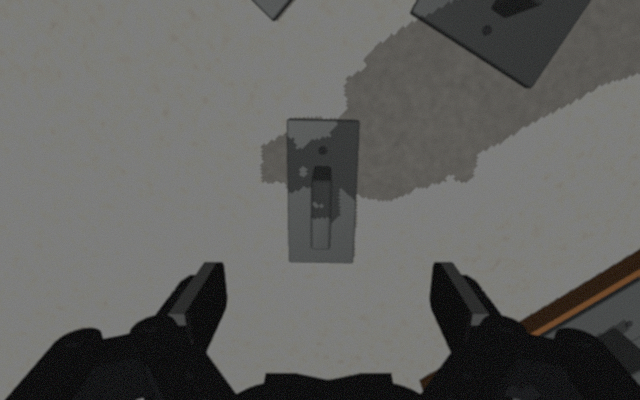

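Run:
```python
from h import *
import json
c={k:np.array(v) for k,v in json.load(open('c5.json')).items()}
s=fit(c,[[-.052,.024,.008],[.052,.024,.008],[.052,-.024,.008],[-.052,-.024,.008]],np.array([(359,121),(353,263),(290,262),(288,120)]),[.63,-.24,.7])
R=Ro.from_euler('z',s[2])
print(proj(c,[[*s[:2],.0]+R.apply([x,y,.048]) for x in(-.022,.022) for y in (-.006,.006)]).round(0).tolist())
plan([s[0],s[1],.0365],s[2]+np.pi)
```

```text
pose [ 0.6315 -0.2356  0.7381] res px [[1.4, -0.5], [1.0, 0.9], [-1.0, 0.9], [-1.5, -0.8]]
[[311.0, 180.0], [333.0, 181.0], [311.0, 251.0], [331.0, 251.0]]
t 10.62 tcp [ 0.632  -0.2323  0.1739] yaw0 -2.387 yaw 3.88 j [-0.35  0.66  0.32  1.23  0.   -1.11]
 shift [ 2.7 -2.1 83.4] turn [0.0008 0.0005 0.0161]
```

Emit:
send_rows:
  moves:
    - [[2, -2, 30], [0, 0, 0.016], 85]
    - [[2, -2, 60], [0, 0, 0.016], 85]
    - [[2, -2, 78], [0, 0, 0.016], 60]
    - [[2, -2, 83], [0, 0, 0.016], 40]
    - [[2, -2, 83], [0, 0, 0.016], 25]
    - [[2, -2, 83], [0, 0, 0.016], 5]
    - [[2, -2, 83], [0, 0, 0.016], 5]
    - [[2, -2, 83], [0, 0, 0.016], 5]
    - [[2, -2, 83], [0, 0, 0.016], 5]
    - [[2, -2, 83], [0, 0, 0.016], 5]

```text
clock: 11.45
eef_pos: [0.6333, -0.2355, 0.0932]
tool_rot: [-0.361, 0.933, -0.001, 0.002]
ft_force: [1.6, 0.4, 6.3]
grip_width: 0.011
```

Run:
```python
from h import *
t=np.array([.6089,.0287,-.154])
g=t[:2]+Ro.from_euler('z',t[2]).apply([.030,.030,0])[:2]; print(g)
plan([*g,.12],t[2]+np.pi)
```

```text
[0.64314672 0.0537432 ]
t 11.45 tcp [ 0.6333 -0.2355  0.0932] yaw0 -2.404 yaw 2.988 j [-0.36  0.73  0.22  1.06  0.   -1.09]
 shift [-202.1  207.1  -80.9] turn [-0.0017  0.0039  0.8921]
```

Emit:
send_rows:
  moves:
    - [[0, 0, -12], [0, 0, 0], 5]
    - [[0, 0, -35], [0, 0, 0], 5]
    - [[0, 0, -60], [0, 0, 0.05], 5]
    - [[-20, 20, -75], [0, 0, 0.15], 5]
    - [[-45, 45, -81], [0, 0, 0.26], 5]
    - [[-70, 70, -81], [0, 0, 0.38], 5]
    - [[-95, 98, -81], [0, 0, 0.5], 5]
    - [[-120, 123, -81], [0, 0, 0.62], 5]
    - [[-145, 148, -81], [0, 0, 0.74], 5]
    - [[-170, 173, -81], [-0.002, 0.004, 0.84], 5]
    - [[-190, 193, -81], [-0.002, 0.004, 0.892], 5]
    - [[-202, 207, -81], [-0.002, 0.004, 0.892], 5]

```text
clock: 12.45
eef_pos: [0.6429, 0.0569, 0.1749]
tool_rot: [0.076, 0.997, 0.001, -0.0]
ft_force: [-0.6, 0.0, -1.0]
grip_width: 0.0111
```

Emit:
send_rows:
  moves:
    - [[0, 0, 0], [0, 0, 0], 5]
    - [[0, 0, 0], [0, 0, 0], 5]
    - [[0, 0, 0], [0, 0, 0], 5]

```text
clock: 12.7
eef_pos: [0.6428, 0.0564, 0.1752]
tool_rot: [0.076, 0.997, 0.0, -0.0]
ft_force: [-0.8, 0.2, -1.6]
grip_width: 0.0111
```

Run:
```python
from h import *
import json
plan([.6431,.0537,.0432],-.154+np.pi)
c=shot('wrist','pics/w6.png'); json.dump({k:np.array(v).tolist() for k,v in c.items()},open('c6.json','w'))
```

```text
t 12.7 tcp [0.6428 0.0564 0.1752] yaw0 2.989 yaw 2.988 j [0.09 0.6  0.22 1.19 0.   0.24]
 shift [-0.7 -2.7 78. ] turn [ 0.0004 -0.0001  0.0011]
```

View pics/w6.png

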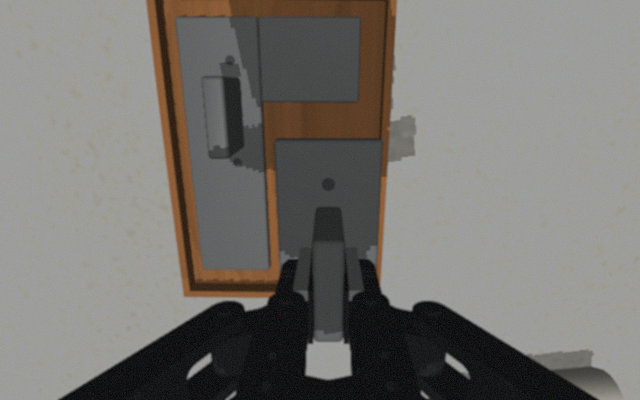

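Run:
```python
from h import *
import json
c={k:np.array(v) for k,v in json.load(open('c6.json')).items()}
z=.088
s=fit(c,[[-.052,-.024,z],[-.052,.024,z]],np.array([(276,140),(380,139)]),[.64,.05,-.15])
l=fit(c,[[-.085,-.056,.012],[-.085,.056,.012],[-.035,.056,.012],[-.035,-.006,.012],[.085,-.006,.012],[.085,-.056,.012]],np.array([(177,18),(360,17),(359,101),(263,101),(269,270),(202,270)]),[.6,.03,-.16])
d=Ro.from_euler('z',-l[2]).apply([*(s[:2]-l[:2]),0])*1000
print('S in L',d,'gap to short arm',d[0]-52+35,'gap to long arm',d[1]-24+6,s[2]-l[2])
t=[.6089,.0285,-.154];d=Ro.from_euler('z',-t[2]).apply([*(s[:2]-t[:2]),0])*1000
print('S in tray',d,'gap +x',98-d[0]-52,'+y',68-d[1]-24)
```

```text
pose [ 0.6403  0.0589 -0.1417] res px [[-2.4, 0.1], [2.4, 0.1]]
pose [ 0.6057  0.0271 -0.1569] res px [[-2.6, -1.9], [2.0, -0.7], [0.5, 1.7], [-1.2, 1.2], [1.0, 0.5], [0.4, 0.0]]
S in L [29.24336424 36.81859514  0.        ] gap to short arm 12.243364238452788 gap to long arm 18.818595142768785 0.015159108782166558
S in tray [26.36895089 34.82368103  0.        ] gap +x 19.63104911465635 +y 9.176318971252648
```

Emit:
send_rows:
  moves:
    - [[-3, -4, 0], [0, 0, 0], 5]
    - [[-3, -4, 20], [0, 0, 0], 5]
    - [[-3, -4, 40], [0, 0, 0], 5]
    - [[-3, -4, 55], [0, 0, 0], 5]
    - [[-3, -4, 64], [0, 0, 0], 5]
    - [[-3, -4, 69], [0, 0, 0], 5]
    - [[-3, -4, 72], [0, 0, 0], 5]
    - [[-3, -4, 74], [0, 0, 0], 5]
    - [[-3, -4, 75], [0, 0, 0], 5]
    - [[-3, -4, 75], [0, 0, 0], 5]
    - [[-3, -4, 75], [0, 0, 0], 5]

```text
clock: 13.67
eef_pos: [0.6457, 0.0515, 0.101]
tool_rot: [0.077, 0.997, 0.0, 0.001]
ft_force: [-0.0, -0.8, -1.0]
grip_width: 0.0111
```

Emit:
send_rows:
  moves:
    - [[0, 0, 0.5], [0, 0, 0], 5]
    - [[0, 0, 1], [0, 0, 0], 5]
    - [[0, 0, 1.5], [0, 0, 0], 5]
    - [[0, 0, 1.5], [0, 0, 0], 5]
    - [[0, 0, 1.5], [0, 0, 0], 5]

```text
clock: 14.08
eef_pos: [0.6456, 0.0516, 0.0994]
tool_rot: [0.077, 0.997, 0.0, 0.001]
ft_force: [-0.2, -0.1, -0.9]
grip_width: 0.0109
```

Emit:
send_rows:
  moves:
    - [[0, 0, 0.5], [0, 0, 0], 5]
    - [[0, 0, 1], [0, 0, 0], 5]
    - [[0, 0, 1.5], [0, 0, 0], 5]
    - [[0, 0, 2], [0, 0, 0], 5]
    - [[0, 0, 2], [0, 0, 0], 5]
    - [[0, 0, 2], [0, 0, 0], 5]

```text
clock: 14.58
eef_pos: [0.6456, 0.0516, 0.0974]
tool_rot: [0.077, 0.997, 0.0, 0.001]
ft_force: [-0.4, -0.4, -1.3]
grip_width: 0.0109
```

Emit:
send_rows:
  moves:
    - [[0, 0, 0.5], [0, 0, 0], 5]
    - [[0, 0, 1], [0, 0, 0], 5]
    - [[0, 0, 1], [0, 0, 0], 5]
    - [[0, 0, 1], [0, 0, 0], 5]

```text
clock: 14.92
eef_pos: [0.6456, 0.0516, 0.0972]
tool_rot: [0.077, 0.997, 0.0, 0.001]
ft_force: [-2.9, -0.1, 6.8]
grip_width: 0.0112
```

Contact at the expected height (0.0932 + 0.004). Release and withdraw to a viewing height.

Emit:
send_rows:
  moves:
    - [[0, 0, 0], [0, 0, 0], 14]
    - [[0, 0, 0], [0, 0, 0], 18]
    - [[0, 0, 0], [0, 0, 0], 28]
    - [[0, 0, 0], [0, 0, 0], 34]
    - [[0, 0, 0], [0, 0, 0], 34]
    - [[0, 0, 0], [0, 0, 0], 34]
    - [[0, 0, -15], [0, 0, 0], 34]
    - [[0, 0, -35], [0, 0, 0], 34]
    - [[15, 0, -70], [0, 0, 0], 40]
    - [[35, 0, -110], [0, 0, 0], 60]
    - [[60, 0, -150], [0, 0, 0], 85]
    - [[70, 0, -190], [0, 0, 0], 85]

```text
clock: 15.92
eef_pos: [0.576, 0.0619, 0.2801]
tool_rot: [0.077, 0.997, 0.0, -0.001]
ft_force: [0.4, 0.0, 0.2]
grip_width: 0.0748
```

Emit:
send_rows:
  moves:
    - [[0, 0, 0], [0, 0, 0], 85]
    - [[0, 0, 0], [0, 0, 0], 85]
    - [[0, 0, 0], [0, 0, 0], 85]

```text
clock: 16.17
eef_pos: [0.576, 0.062, 0.2804]
tool_rot: [0.077, 0.997, 0.0, -0.0]
ft_force: [0.0, 0.2, -1.1]
grip_width: 0.085
```

Run:
```python
from h import *
o=readout.get_obs();print(o['eef_pos'],o['clock'])
c=get_calibration('wrist')
w=camera('wrist')[:,:,::-1]; s=camera('side')[:,:,::-1]
w=cv2.resize(w[:300],(640,300)); s=cv2.resize(s[130:290,180:420],(448,299),interpolation=cv2.INTER_CUBIC)
im=np.zeros((600,640,3),np.uint8); im[:300]=w; im[300:599,:448]=s; cv2.imwrite('pics/f.png',im)
```

```text
[0.57601872 0.06196463 0.28038307] 16.1667
```

View pics/f.png

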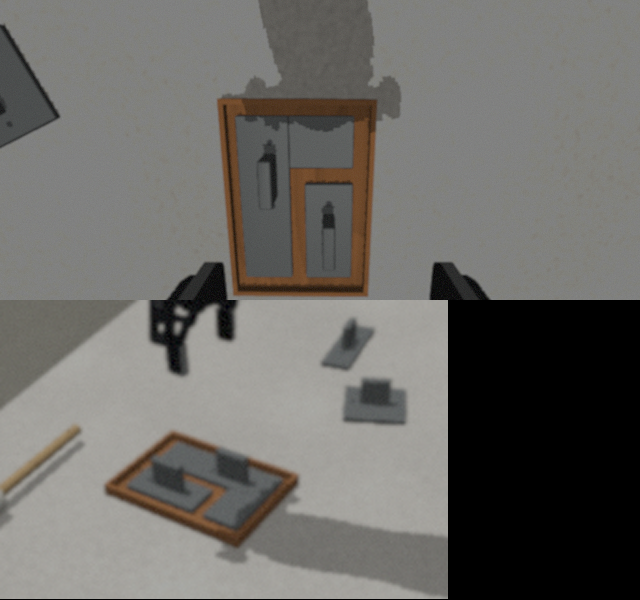

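The wrist view shows both plates flat inside the tray with floor showing all around them: the L at about (236..353, 116..276) and the short plate at about (306..352, 183..277). In the side view both fins are up and the other two plates are on the bench.

```bash
python3 -c "
from workcell import order; print(order.job_done())"
```

```text
the job is handed in; nothing more can be done
None
```

I set the L-shaped plate down in the tray, then the short 104 x 48 mm plate in its notch, and handed the job in at about 16 s of the 61 s allowed.

- **Setting down:** I lowered each plate slowly until it touched the tray floor. Both touched at the expected height, 4 mm above where I had gripped them on the bench, with about 6–7 N at the wrist. I released them there.
- **Last checks:** The final wrist and side pictures show both plates lying flat inside the walls with fins up and a gap all round each. The gripper was open and well clear. The long and square plates are still on the bench and were never touched.
- **Disagreements:** While the plates were in the grip, picture fits were up to about 5 mm off the tool's position, and the L appeared slightly low. I corrected both placements sideways by a few millimetres before lowering. I checked the final positions by eye and did not measure them again.

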